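Start the glaze firing at the kiln's control box

TASK

The test kiln is loaded and shut: start its glaze firing from the grey control box beside it. First press the far end of the black rocker (away from the robot, marked with a white bar) right down so that the box is switched on, next press the blue programme key right in and let it up, then press the green start key and keep it in for three seconds before letting it go, and come clear. Press no other key, and leave the pots, jars and tools around the box standing where they are.

Things in the scene. Friction and masses are not known exactly. Their poses are not given: they have to be found in the camera images.
- kiln: Bench test kiln with its grey control box, one fixed unit. Origin on the bench under the middle of the box's sloping panel; at yaw 0 x points away from the robot, y to the left. Box: y from -170 to 170 mm, x from -95 to 153 mm. The panel slopes up by 0.26 rad away from the robot, from 63 mm high at the front edge to 113 mm at the rear; behind it a flat ledge 111 mm high.
- panel_mid (a point): Middle of the panel's face, 88 mm above the bench, axes as kiln. On the panel, as (mm left, mm up the slope) from here: black rocker (135, 0); programme keys white (75, 42), blue (25, 42), orange (-25, 42); green start key (75, -42); red stop key (-25, -42); a flat display and lamps to the right of them.
- drum_top (a point): Centre of the kiln's lid top, 288 mm above the bench. The kiln is an upright steel drum 290 mm across, lid shut, with a bar handle on its front, 35 mm out and 270 mm high, standing to the right of the control box (375 mm right of the panel's middle, 60 mm farther back).
- rocker (a joint): Angle of the black on/off rocker about its pivot, which runs along the panel's y axis: 0 = off (far end up), 0.32 rad = on (far end down, near end up). It has no return spring: it is stiff and stays where it is left, so press the far end right down; that takes about 6 N at the place to press. When on, its far half lies parallel to the panel.
- rocker_far_end (a point): Where to press the rocker: middle of its far half's face (the half with the white bar and the red line), 14 mm from the pivot, moving with the rocker. The cap is 44 mm long up the slope and 26 mm wide; this point stands about 15 mm off the panel when off and goes down about 4.5 mm to on. Its axes are the panel's (x up the slope, y left, z outward), turning about y with the rocker.
- key_blue (a joint): Travel of the blue key (glaze programme): 0 = up, 0.005 m = fully down, along the inward normal of the sloping panel. Sprung: starts to move at 1.2 N, bottoms at 4 N, comes up by itself.
- key_blue_top (a point): Centre of the top face of the blue key, moving with it. Round cap 25 mm across, 9 mm proud of the panel at rest, 4 mm when fully down. z axis: the panel's outward normal; x axis: up the slope (away from the robot); y axis: left along the panel.
- key_green (a joint): Travel of the green key (start): 0 = up, 0.005 m = fully down, along the inward normal of the sloping panel. Sprung: starts to move at 1.2 N, bottoms at 4 N, comes up by itself.
- key_green_top (a point): Centre of the top face of the green key, moving with it. Round cap 25 mm across, 9 mm proud of the panel at rest, 4 mm when fully down. z axis: the panel's outward normal; x axis: up the slope (away from the robot); y axis: left along the panel.
- key_white (a joint): Travel of the white key (another programme: not to be pressed): 0 = up, 0.005 m = fully down, along the inward normal of the sloping panel. Sprung: starts to move at 1.2 N, bottoms at 4 N, comes up by itself.
- key_white_top (a point): Centre of the top face of the white key, moving with it. Round cap 25 mm across, 9 mm proud of the panel at rest, 4 mm when fully down. z axis: the panel's outward normal; x axis: up the slope (away from the robot); y axis: left along the panel.
- key_orange (a joint): Travel of the orange key (another programme: not to be pressed): 0 = up, 0.005 m = fully down, along the inward normal of the sloping panel. Sprung: starts to move at 1.2 N, bottoms at 4 N, comes up by itself.
- key_orange_top (a point): Centre of the top face of the orange key, moving with it. Round cap 25 mm across, 9 mm proud of the panel at rest, 4 mm when fully down. z axis: the panel's outward normal; x axis: up the slope (away from the robot); y axis: left along the panel.
- key_red (a joint): Travel of the red key (stop: not to be pressed): 0 = up, 0.005 m = fully down, along the inward normal of the sloping panel. Sprung: starts to move at 1.2 N, bottoms at 4 N, comes up by itself.
- key_red_top (a point): Centre of the top face of the red key, moving with it. Round cap 25 mm across, 9 mm proud of the panel at rest, 4 mm when fully down. z axis: the panel's outward normal; x axis: up the slope (away from the robot); y axis: left along the panel.
- prop: Loose bystander, to be left where it stands: cream ceramic kiln prop, 34 mm across, 45 mm high, upright on the ledge behind the display; origin under its base.
- mug: Loose bystander, to be left where it stands: unglazed mug, 80 mm across, 90 mm high, with a handle; origin under its base.
- jar: Loose bystander, to be left where it stands: amber glass jar with white cap, 68 mm across, 85 mm high; origin under its base.
- tub: Loose bystander, to be left where it stands: round clay-coloured tub with purple lid, 104 mm across, 63 mm high; origin under its base.
- brush: Loose bystander, to be left where it stands: brush 190 mm long lying on the bench between robot and control box; origin on its underside.
- tiles: Loose bystander, to be left where it stands: stack of four square glaze test tiles, 100 x 100 x 28 mm; origin under its middle.

How it is judged (in metres and radians):
On the way, in this order (a step that is already met when the one before it is completed fails the run):
1. the rocker is switched on (value of joint rocker above 0.25 rad), for 0.1 s.
2. with the rocker on, the blue key is pressed in (value of joint rocker above 0.25 rad and value of joint key_blue above 0.0035 m), for 0.05 s.
3. with the rocker on and the blue key up again, the green key is kept in for 2.5 s (value of joint rocker above 0.25 rad and value of joint key_blue below 0.001 m and value of joint key_green above 0.0035 m), for 2.5 s.
At the end, for the whole second after the job is handed in: The rocker is on (over 0.25 rad), all five keys are up (under 1 mm), and every loose thing is within 20 mm of where it started (value of joint rocker above 0.25 rad and value of joint each of key_blue, key_green, key_white, key_orange, key_red below 0.001 m and distance of each of prop, mug, jar, tub, brush, tiles from where it was at the start of the episode below 0.02 m); the robot touches nothing.
It fails at once if the white, orange or red key is pressed (over 2.5 mm) (value of joint any of key_white, key_orange, key_red above 0.0025 m).
It fails at once if a programme or start key is pressed while the rocker is off (value of joint rocker below 0.16 rad and value of joint any of key_blue, key_green above 0.0025 m).
It fails at once if a loose thing is lifted, carried or pushed more than 20 mm (distance of any of prop, mug, jar, tub, brush, tiles from where it was at the start of the episode above 0.02 m).
It also fails if it takes over 48 s, if anything falls off the work surface, if the arm or the gripper's body presses on something with over 40 N, if the wrist force passes 120 N, or if a joint passes its speed limit or range.

ROBOT

A 6-joint arm with a two-finger parallel gripper is mounted at the origin on the work surface. World frame = base frame: x ahead of the robot, y to its left, z up, the work surface at z = 0. Lengths are in mm, angles in rad, forces in N, time in s.
With the tool pointing down it reaches from about 350 to 975 mm from the base axis. Payload 4.9 kg.
Tool frame: the origin (TCP) lies at the very end of the fingers, on their centre line; the grasp point (between the pads) lies 19 mm behind it; z points along the fingers, y is the line along which they close (so a half turn about z gives the same grasp; the last joint's range is limited). The gripper opens to 85 mm and grips with 20 to 120 N. Pads are 22 mm wide; open, the fingers measure 114 mm over their backs; the gripper's body (76 mm by 85 mm) begins 54 mm behind the grasp point. The pads swing forward as they close: fully open they stand 13 mm farther back than shut.
Start: joints at [1.114, 0.053, 1.613, -0, 1.476, -0.119], TCP at [207.122, 589.663, 231.304] pointing down, gripper open.
Joint ranges: [-3.01, 3.01], [-1.01, 2.22], [0.06, 2.58], [-1.02, 4.17], [0.09, 2.62], [-3.14, 3.14]. Speed limits (rad/s): [2.57, 2.57, 3.14, 3.14, 3.14, 3.14].

INTERFACE

Orientations are given as a unit quaternion [w, x, y, z].
In Python, from cell import * gives the robot as it stands.
- The arm moves only by the tool apply_moves, never from a script. Its argument "steps" is text: rows parted by semicolons, each of 7 numbers parted by spaces: the shift along the world's x, y, z each as a share of 0.02 m, from -1 to 1, then the turn, a rotation vector about the world's x, y, z each as a share of 4 degrees, from -1 to 1, then the opening, from 0 (shut) to 1 (fully open). A call has 1 to 8 rows; each row shifts and turns the commanded pose from where the row before left it; what a row does not reach is not made up. A row lasts 1/12 s, in which the tool goes at most 41.7 mm and 7.16 degrees, less where a joint would pass 70% of its speed; a pose out of reach is approached as far as the arm can. A call with a number of a shift or a turn outside -1 to 1 is refused whole. A call with a gripper value outside its range is refused whole. The fingers move at their own pace and stop on an object; the grip force is fixed at half the most. Time passes only in rows, so rows that do not move let the fingers close. It gives the time, the measured TCP pose, the force, the opening and the grip force at its end, in the units of the state.
- observe(): the state, without advancing time (a new reading comes with each control period).
- snapshot(name): name is "scene" or "top" or "wrist"; returns (picture, depth): 480x640x3 uint8, red, green, blue; 480x640 float32, mm along the optical axis (not along the pixel's ray), 0 where there is no reading.
- camera_params(name): a dict with "vertical_fov" (degrees; the focal length in pixels is half the picture's height over the tangent of half this angle, whatever the lens; pixels are square), "cx", "cy" (the principal point, pixels), "dist" ([k1, k2, p1, p2, k3] as OpenCV has them; the pictures are not rectified), "position" and "orientation" of the camera in the world. Camera axes: x right, y down, z forward; pixel columns grow to the right and rows downward; lengths in mm; the calibration is good to about 2 mm. A picture is of the moment at which its call begins: read the wrist's pose just before it. camera_params takes no time and is no camera call; for the wrist camera it gives the pose at the moment of the call.
- sign_off(): hands the job in; it is judged then, once.
The state is a dict: "time_s": time; "qpos": joint angles; "joint_vel": joint speeds; "tau": joint torques, N m; "tool_pos": TCP position; "ee_rot": TCP orientation; "contact_force": force on the tool from outside, world axes, zero at the start; "torque": the same for the moment, N m; "opening": finger opening in mm; "finger_force": force on a finger pad.
Only numpy, scipy, OpenCV 4.12 (cv2) and the standard library are available. Lean on these libraries where they do the work, as an engineer would, in place of code of your own. Each camera call takes 0.05 s, during which the arm holds its last target. There are 200 camera calls.

## Working session

There is one attempt and no reset: what is moved stays moved. The work goes in short steps, Python scripts to look and compute and a tool call to move; the robot and the scene stay as the last step left them, time stands still between calls to the robot, and variables do not carry over. Pictures are saved under pics/ and viewed, at most 10 in all, crops included, and the job is handed in when it is done.

Besides the shell and the picture viewer there is one more tool, called after ">>>" as name(argument=value, ...), one argument or row to a line, values as JSON. apply_moves: Moves the arm, as the interface text tells. Its arguments: {"type":"object","properties":{"steps":{"type":"string"}},"required":["steps"]}

```bash
mkdir -p pics; ls
python3 - <<'E'
from cell import *
import cv2,numpy as np
s=observe();print(s)
for n in ("scene","top"):
    p,d=snapshot(n);cv2.imwrite(f"pics/{n}1.png",p[...,::-1]);np.savez(f"{n}.npz",p=p,d=d);print(n,camera_params(n))
E
```

```text
pics
{'time_s': 0.0, 'qpos': array([ 1.11404101e+00,  5.33253102e-02,  1.61429918e+00,  7.01714410e-06,
        1.47599674e+00, -1.18986161e-01]), 'joint_vel': array([ 0.00164787, -0.00113144,  0.00095712, -0.00010006, -0.00122318,
        0.00032741]), 'tau': array([-5.26098611e-04, -3.93680227e+01, -3.70180964e+01, -1.71933652e-04,
        6.87126463e-03,  1.80345999e-06]), 'tool_pos': array([206.82691969, 589.1249017 , 230.07948132]), 'ee_rot': array([-2.91316325e-04,  1.68083143e-01,  9.85772300e-01, -9.71558434e-04]), 'contact_force': array([ 0.36121592, -0.69095408, -0.27501449]), 'torque': array([0.02029494, 0.01196106, 0.01584995]), 'finger_force': 0.0, 'opening': 85.49752892712218}
scene {'vertical_fov': 52.81205976951502, 'cx': 325.07149948120025, 'cy': 246.19589498053497, 'dist': array([-0.01421958,  0.        ,  0.        ,  0.        ,  0.        ]), 'position': array([1318.84618673, -194.71872617,  719.17650883]), 'orientation': array([-0.38951087,  0.69464682,  0.53339334, -0.28502391])}
top {'vertical_fov': 52.88116514759307, 'cx': 312.97319550145056, 'cy': 238.31621496857142, 'dist': array([-0.13069576,  0.        ,  0.        ,  0.        ,  0.        ]), 'position': array([ 348.2759922 ,   24.10441858, 1310.5798885 ]), 'orientation': array([-0.06399152,  0.70703156, -0.70244366,  0.05083661])}
```

View pics/top1.png

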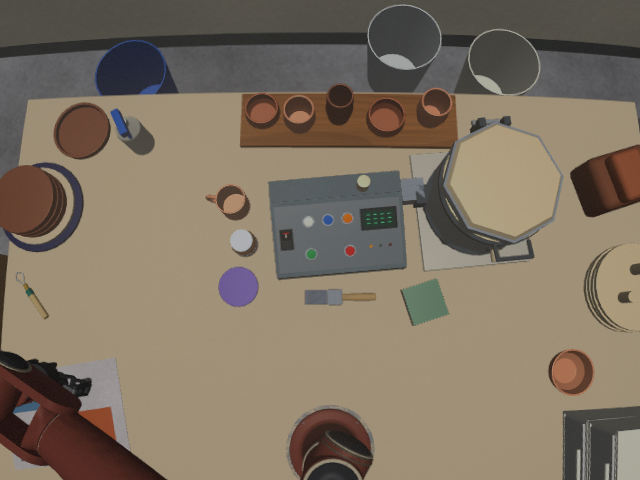

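View pics/scene1.png

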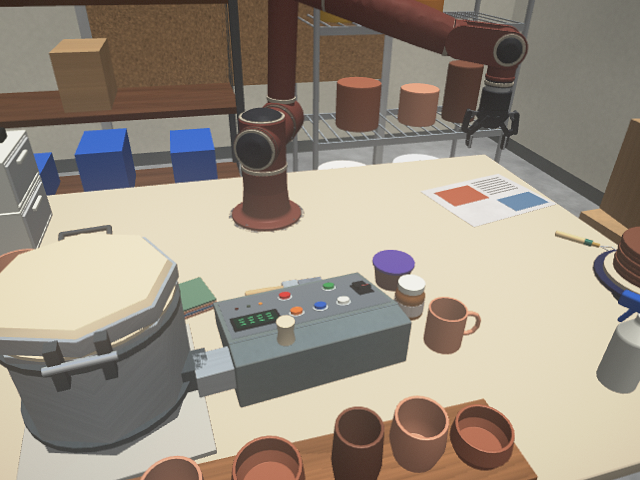

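The top view shows the box with white (308,222), blue (328,220), orange (347,218), green (311,254), red (350,251) and the rocker (287,239). In the scene view they are at white (343,300), blue (320,306), orange (297,311), green (328,286), red (285,295) and rocker (361,288). I'll refine these by colour and triangulate.

```bash
cat > h.py <<'E'
from cell import *
import cv2,numpy as np
from scipy.spatial.transform import Rotation as R
def rot(q): return R.from_quat([q[1],q[2],q[3],q[0]])
def ray(n,uv,c=None):
    c=c or camera_params(n); f=240/np.tan(np.radians(c["vertical_fov"]/2))
    K=np.array([[f,0,c["cx"]],[0,f,c["cy"]],[0,0,1]])
    x=cv2.undistortPoints(np.array([[uv]],float),K,np.array(c["dist"]))[0,0]
    d=rot(c["orientation"]).apply([x[0],x[1],1]); return c["position"],d
def tri(rays):
    A=0;b=0
    for p,d in rays:
        d=d/np.linalg.norm(d);M=np.eye(3)-np.outer(d,d);A=A+M;b=b+M@p
    x=np.linalg.solve(A,b)
    return x,[np.linalg.norm(np.cross(x-p,d/np.linalg.norm(d))) for p,d in rays]
def blob(img,uv,kind,r=9):
    h=cv2.cvtColor(img,cv2.COLOR_RGB2HSV).astype(int);H,S,V=h[...,0],h[...,1],h[...,2]
    m={'blue':(abs(H-110)<15)&(S>150),'green':(abs(H-65)<20)&(S>120),'red':((H<8)|(H>172))&(S>150),'orange':(abs(H-14)<8)&(S>150),'white':(S<60)&(V>140)&(V<256)}[kind]
    w=np.zeros_like(m);u,v=map(int,uv);w[v-r:v+r+1,u-r:u+r+1]=1;m=m&w
    y,x=np.nonzero(m);return (x.mean(),y.mean(),len(x))
KEY={'white':(75,42),'blue':(25,42),'orange':(-25,42),'green':(75,-42),'red':(-25,-42)}
E
python3 - <<'E'
from h import *
T=dict(white=(308,222),blue=(328,220),orange=(347,218),green=(311,254),red=(350,251))
S=dict(white=(343,300),blue=(320,306),orange=(297,311),green=(328,286),red=(285,295))
im={n:np.load(n+'.npz')['p'] for n in('top','scene')};dd={n:np.load(n+'.npz')['d'] for n in('top','scene')}
P=[];L=[]
for k in KEY:
    bt=blob(im['top'],T[k],k);bs=blob(im['scene'],S[k],k)
    x,e=tri([ray('top',bt[:2]),ray('scene',bs[:2])])
    o,d=ray('top',bt[:2]);dep=dd['top'][int(round(bt[1])),int(round(bt[0]))]
    print(k,np.round(bt,1),np.round(bs,1),x.round(1),np.round(e,1),"depth pt",end=' ')
    fw=rot(camera_params('top')['orientation']).apply([0,0,1]);print((o+d*dep/(d@fw)).round(1))
    P.append(x);L.append(((KEY[k][1]),KEY[k][0],9))
P=np.array(P);L=np.array(L,float)
# fit known key layout (panel frame) with slope fixed: yaw + translation
Lt=R.from_euler('y',-.26).apply(L)
from scipy.optimize import least_squares
s=least_squares(lambda q:(R.from_euler('z',q[0]).apply(Lt)+q[1:]-P).ravel(),[0,*P.mean(0)])
print('yaw,panel_mid',s.x.round(3),'res',s.fun.reshape(-1,3).round(1).tolist())
r=R.from_euler('z',s.x[0])*R.from_euler('y',-.26)
for n,l in dict(rocker=(14,135,15),blue=(42,25,9),green=(-42,75,9)).items(): print(n,(r.apply(l)+s.x[1:]).round(1))
print('normal',r.apply([0,0,1]).round(3))
E
```

```text
white [307.9 221.2  87. ] [343.  299.9 348. ] [590.   59.7 104.3] [0.9 0.9] depth pt [589.6  60.5 107.4]
blue [327.5 219.5  52. ] [319.8 303.9  39. ] [594.1   9.9 107.1] [1. 1.] depth pt [594.5  10.8 106.1]
orange [347.1 217.7  62. ] [296.1 310.   63. ] [599.3 -39.9 105.8] [0.7 0.7] depth pt [599.1 -39.1 107.5]
green [310.9 253.5  55. ] [327.  283.2   4. ] [508.7  50.5  89.4] [2.2 2.2] depth pt [510.   52.8  83.3]
red [349.7 250.4  55. ] [284.6 294.4  46. ] [518.2 -47.1  84.4] [0.6 0.6] depth pt [518.3 -46.5  84.8]
yaw,panel_mid [ 9.70000e-02  5.58697e+02 -1.88300e+01  8.73340e+01] res [[-0.5, -0.1, 2.5], [0.3, -0.1, -0.3], [-0.0, -0.1, 1.1], [0.0, 1.1, -4.1], [0.2, -0.8, 0.8]]
rocker [555.2 116.5 105.4]
blue [594.4   9.8 106.8]
green [508.7  51.6  85.2]
normal [-0.256 -0.025  0.966]
```

Fit checks out: the panel middle is at z 87.3 against 88 given, residuals are mostly under 2.5 mm (green 4 mm in z), and yaw is 0.097 rad. Next, the turn to a tool axis along the panel normal.

```bash
cat >> h.py <<'E'
PR=R.from_euler('z',.097)*R.from_euler('y',-.26); PM=np.array([558.7,-18.8,87.7])
TR=PR*R.from_euler('y',np.pi)   # tool z=-normal, y along panel y
def goal(l):
    s=observe();t=PR.apply(l)+PM
    print('t',s['time_s'],'target',t.round(1),'shift/20:',((t-s['tool_pos'])/20).round(2),'turn/4deg:',(np.degrees((TR*rot(s['ee_rot']).inv()).as_rotvec())/4).round(2),'F',s['contact_force'].round(1))
E
python3 -c "
from h import *
goal((14,135,75))"
```

```text
t 0.1 target [539.9 115.  163.8] shift/20: [ 16.65 -23.71  -3.32] turn/4deg: [-0.43 -3.73  6.2 ] F [-0.2  0.5 -0. ]
```

>>> apply_moves(
  steps="0.7 -1 0 -0.03 -0.23 0.39 0;0.7 -1 0 -0.03 -0.23 0.39 0;0.7 -1 0 -0.03 -0.23 0.39 0;0.7 -1 0 -0.03 -0.23 0.39 0;0.7 -1 0 -0.03 -0.23 0.39 0;0.7 -1 0 -0.03 -0.23 0.39 0;0.7 -1 0 -0.03 -0.23 0.39 0;0.7 -1 0 -0.03 -0.23 0.39 0",
)

```text
time_s: 0.77
tool_pos: [319.4, 428.4, 230.7]
ee_rot: [0.065, 0.059, 0.996, 0.002]
contact_force: [0.4, 0.5, -0.3]
opening: 0.1
finger_force: 0.0
```

>>> apply_moves(
  steps="0.7 -1 0 -0.03 -0.23 0.39 0;0.7 -1 0 -0.03 -0.23 0.39 0;0.7 -1 0 -0.03 -0.23 0.39 0;0.7 -1 0 -0.03 -0.23 0.39 0;0.7 -1 0 -0.03 -0.23 0.39 0;0.7 -1 0 -0.03 -0.23 0.39 0;0.7 -1 0 -0.03 -0.23 0.39 0;0.7 -1 0 -0.03 -0.23 0.39 0",
)

```text
time_s: 1.43
tool_pos: [431.3, 268.5, 230.8]
ee_rot: [0.128, -0.05, 0.99, 0.005]
contact_force: [0.6, 0.8, -1.0]
opening: 0.1
finger_force: 0.0
```

>>> apply_moves(
  steps="0.7 -1 0 0 0 0 0;0.7 -1 0 0 0 0 0;0.7 -1 0 0 0 0 0;0.7 -1 0 0 0 0 0;0.7 -1 0 0 0 0 0;0.7 -1 0 0 0 0 0;0.7 -1 0 0 0 0 0;0 0 0 0 0 0 0",
)

```text
time_s: 2.1
tool_pos: [530.4, 126.6, 230.8]
ee_rot: [0.128, -0.048, 0.991, 0.004]
contact_force: [-0.1, -0.3, 0.7]
opening: 0.1
finger_force: 0.0
```

```bash
python3 -c "
from h import *
goal((14,135,75));print(observe()['opening'],observe()['tool_pos'])
p,d=snapshot('wrist');cv2.imwrite('pics/w1.png',p[...,::-1])"
```

```text
t 2.1 target [539.9 115.  163.8] shift/20: [ 0.47 -0.58 -3.35] turn/4deg: [ 0.06 -0.04  0.02] F [-0.1 -0.3  0.7]
0.1414257716724168 [530.42966639 126.63148957 230.7632061 ]
```

View pics/w1.png

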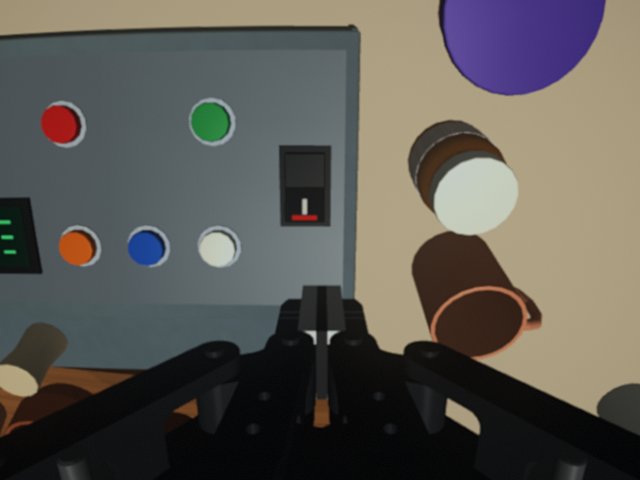

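The wrist view shows rocker far end with its white bar at (305,206), blue (147,248), green (211,122), and the shut fingertips at (322,290). I'll check these rays against the fit.

Run:
```python
from h import *
im=cv2.imread('pics/w1.png')[...,::-1]
n=PR.apply([0,0,1])
for k,uv,h in (('white',(218,249),9),('blue',(147,248),9),('orange',(77,247),9),('green',(211,122),9),('red',(60,124),9),('bar',(305,206),15)):
    b=uv if k=='bar' else blob(im,uv,k,24)
    o,d=ray('wrist',b[:2]); t=((PM+n*h-o)@n)/(d@n); print(k,np.round(b,1),PR.inv().apply(o+d*t-PM).round(1))
```

```text
white [ 218.2  247.4 1265. ] [38.6 79.1  9. ]
blue [145.6 247.7 941. ] [39.  28.9  9. ]
orange [ 76.6 247.3 957. ] [ 38.9 -20.3   9. ]
green [ 210.1  121.4 1130. ] [-44.   78.7   9. ]
red [  59.9  124.  1139. ] [-44.  -20.2   9. ]
bar [305 206] [  9.  138.3  15. ]
```

```bash
python3 -c "
from h import *
goal((14,137,35));goal((14,137,17));print('n/20mm',(PR.apply([0,0,20])/20).round(3))"
```

```text
t 2.15 target [549.9 118.  125.1] shift/20: [ 1.02 -0.5  -5.28] turn/4deg: [ 0.05 -0.06  0.  ] F [-0.2  0.3 -0.2]
t 2.15 target [554.5 118.4 107.7] shift/20: [ 1.25 -0.48 -6.15] turn/4deg: [ 0.05 -0.06  0.  ] F [-0.2  0.3 -0.2]
n/20mm [-0.256 -0.025  0.966]
```

>>> apply_moves(
  steps="0.2 -0.1 -0.9 0 0 0 0;0.2 -0.1 -0.9 0 0 0 0;0.2 -0.1 -0.9 0 0 0 0;0.2 -0.1 -0.9 0 0 0 0;0.1 -0.1 -0.9 0 0 0 0;0.1 0 -0.7 0 0 0 0;0.1 0 -0.4 0 0 0 0;0.1 0 -0.3 0 0 0 0",
)

```text
time_s: 2.82
tool_pos: [552.1, 120.3, 111.8]
ee_rot: [0.127, -0.05, 0.991, 0.005]
contact_force: [0.5, 0.3, -0.7]
opening: -0.1
finger_force: 0.0
```

>>> apply_moves(
  steps="0.03 -0.05 -0.1 0 0 0 0;0.03 0 -0.1 0 0 0 0;0.03 0 -0.1 0 0 0 0;0 0 0 0 0 0 0",
)

```text
time_s: 3.15
tool_pos: [555.7, 118.9, 108.5]
ee_rot: [0.129, -0.05, 0.99, 0.005]
contact_force: [-0.8, 1.7, 0.3]
opening: -0.1
finger_force: 0.5
```

>>> apply_moves(
  steps="0.03 0 -0.1 0 0 0 0;0.03 0 -0.1 0 0 0 0;0 0 0 0 0 0 0",
)

```text
time_s: 3.4
tool_pos: [558.0, 119.0, 105.2]
ee_rot: [0.131, -0.05, 0.99, 0.005]
contact_force: [1.0, 1.2, 4.2]
opening: 0.3
finger_force: 1.8
```

>>> apply_moves(
  steps="0.02 0 -0.1 0 0 0 0;0.02 0 -0.1 0 0 0 0;0 0 0 0 0 0 0",
)

```text
time_s: 3.65
tool_pos: [559.1, 119.0, 102.6]
ee_rot: [0.131, -0.05, 0.99, 0.005]
contact_force: [-2.6, 0.7, 11.6]
opening: 0.0
finger_force: 5.7
```

```bash
python3 -c "
from h import *
goal((14,137,11));print(PR.inv().apply(observe()['tool_pos']-PM).round(1))"
```

```text
t 3.65 target [556.1 118.6 101.9] shift/20: [-0.15 -0.02 -0.03] turn/4deg: [ 0.04  0.03 -0.04] F [-2.6  0.7 11.6]
[ 17.1 137.1  10.9]
```

>>> apply_moves(
  steps="0 0 -0.1 0 0 0 0;0 0 -0.1 0 0 0 0;0 0 0 0 0 0 0",
)

```text
time_s: 3.9
tool_pos: [559.5, 119.0, 102.2]
ee_rot: [0.13, -0.05, 0.99, 0.005]
contact_force: [-18.1, -1.0, 31.5]
opening: -0.1
finger_force: 17.8
```

The stop is reached: force rose to 36 N with almost no travel. Retreating to check.

>>> apply_moves(
  steps="-0.15 0 0.5 0 0 0 0;-0.25 0 0.9 0 0 0 0;-0.25 0 0.9 0 0 0 0;-0.1 0 1 0 0 0 0;0 -0.5 0.5 0 0 0 0;0 0 0 0 0 0 0",
)

```text
time_s: 4.4
tool_pos: [543.4, 107.5, 174.2]
ee_rot: [0.13, -0.049, 0.99, 0.004]
contact_force: [0.7, -0.2, 1.4]
opening: 0.1
finger_force: 0.0
```

Run:
```python
from h import *
goal((41,27,40))
w,_=snapshot('wrist');s,_=snapshot('scene')
a=cv2.resize(s[230:350,220:430],(700,400));cv2.imwrite('pics/c2.png',a[...,::-1])
cv2.imwrite('pics/w2.png',w[...,::-1])
```

```text
t 4.4 target [585.3  10.9 136.9] shift/20: [ 2.09 -4.83 -1.87] turn/4deg: [ 0.05  0.03 -0.03] F [ 0.7 -0.2  1.4]
```

View pics/w2.png

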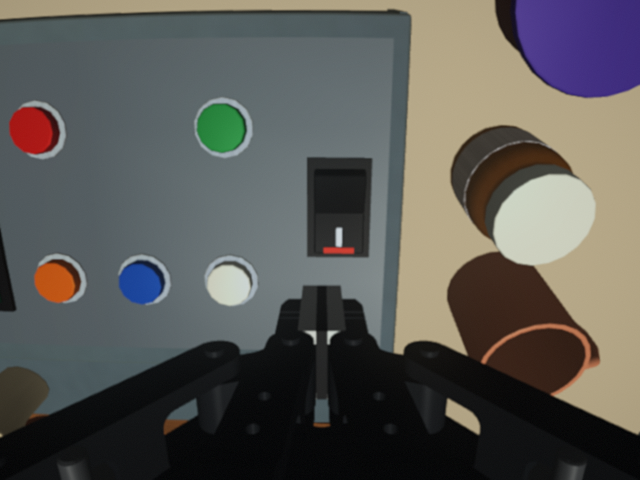

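View pics/c2.png

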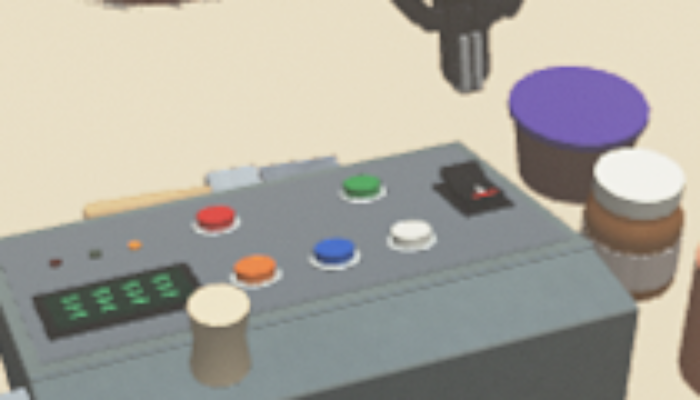

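The wrist view shows rocker far half (338,237) now flat and the near half raised; in the scene crop (475,190) it's tipped the same way, so it's on and no key is pressed. Next, the blue key.

>>> apply_moves(
  steps="0.4 -0.9 0 0 0 0 0;0.4 -0.9 0 0 0 0 0;0.4 -0.9 0 0 0 0 0;0.4 -0.9 0 0 0 0 0;0.4 -0.9 -0.4 0 0 0 0;0.1 -0.3 -0.7 0 0 0 0;0 0 -0.6 0 0 0 0;0 0 0 0 0 0 0",
)

```text
time_s: 5.17
tool_pos: [580.8, 12.7, 131.5]
ee_rot: [0.123, -0.049, 0.991, 0.006]
contact_force: [-0.2, 0.1, -0.2]
opening: 0.0
finger_force: 0.0
```

Run:
```python
from h import *
goal((41,27,12));goal((41,27,40))
```

```text
t 5.1667 target [592.5  11.6 109.8] shift/20: [ 0.58 -0.06 -1.08] turn/4deg: [ 0.02 -0.17 -0.03] F [-0.2  0.1 -0.2]
t 5.1667 target [585.3  10.9 136.9] shift/20: [ 0.23 -0.09  0.27] turn/4deg: [ 0.02 -0.17 -0.03] F [-0.2  0.1 -0.2]
```

>>> apply_moves(
  steps="0.2 -0.05 -0.3 0 -0.1 0 0;0.2 0 -0.3 0 -0.07 0 0;0.15 0 -0.3 0 0 0 0;0 0 0 0 0 0 0",
)

```text
time_s: 5.5
tool_pos: [594.6, 12.3, 117.9]
ee_rot: [0.133, -0.05, 0.99, 0.005]
contact_force: [-0.8, 0.5, 0.3]
opening: 0.2
finger_force: 0.0
```

Run:
```python
from h import *
goal((41,27,9));print(PR.inv().apply(observe()['tool_pos']-PM).round(1))
```

```text
t 5.5 target [593.2  11.7 106.9] shift/20: [-0.07 -0.03 -0.55] turn/4deg: [ 0.04  0.11 -0.05] F [-0.8  0.5  0.3]
[45.2 27.4 19.2]
```

>>> apply_moves(
  steps="-0.05 0 -0.2 0 0 0 0;0 0 -0.2 0 0 0 0;0 0 -0.1 0 0 0 0;0 0 0 0 0 0 0",
)

```text
time_s: 5.83
tool_pos: [593.5, 11.8, 108.7]
ee_rot: [0.134, -0.05, 0.99, 0.005]
contact_force: [-0.2, 0.0, 0.5]
opening: 0.1
finger_force: 0.0
```

Run:
```python
from h import *
goal((41,27,4));print(PR.inv().apply(observe()['tool_pos']-PM).round(1))
```

```text
t 5.8333 target [594.5  11.8 102.1] shift/20: [ 0.05  0.   -0.33] turn/4deg: [ 0.04  0.12 -0.04] F [-0.2  0.   0.5]
[41.7 27.1 10.6]
```

>>> apply_moves(
  steps="0.03 0 -0.1 0 0 0 0;0.03 0 -0.1 0 0 0 0;0.03 0 -0.1 0 0 0 0;0 0 -0.1 0 0 0 0;0 0 0 0 0 0 0",
)

```text
time_s: 6.25
tool_pos: [596.0, 11.8, 103.2]
ee_rot: [0.134, -0.05, 0.99, 0.005]
contact_force: [-8.6, 0.1, 11.3]
opening: -0.3
finger_force: 6.4
```

Run:
```python
from h import *
goal((41,27,4));print(PR.inv().apply(observe()['tool_pos']-PM).round(1))
```

```text
t 6.25 target [594.5  11.8 102.1] shift/20: [-0.07  0.   -0.05] turn/4deg: [ 0.04  0.13 -0.05] F [-8.6  0.1 11.3]
[42.7 26.8  4.6]
```

>>> apply_moves(
  steps="0 0 -0.1 0 0 0 0;0 0 0 0 0 0 0",
)

```text
time_s: 6.42
tool_pos: [596.1, 11.8, 103.0]
ee_rot: [0.134, -0.05, 0.99, 0.005]
contact_force: [-16.0, 1.0, 20.7]
opening: -0.2
finger_force: 12.1
```

>>> apply_moves(
  steps="-0.1 0 0.4 0 0 0 0;-0.2 0 0.8 0 0 0 0;-0.2 0 0.8 0 0 0 0;-0.1 0 0.2 0 0 0 0;0 0 0 0 0 0 0",
)

```text
time_s: 6.83
tool_pos: [584.7, 11.5, 145.2]
ee_rot: [0.136, -0.05, 0.989, 0.004]
contact_force: [0.5, 0.2, -0.8]
opening: -0.0
finger_force: 0.0
```

Run:
```python
from h import *
goal((-43,77,40));print(PR.inv().apply(observe()['tool_pos']-PM).round(1))
```

```text
t 6.8333 target [499.6  52.8 115.3] shift/20: [-4.25  2.07 -1.49] turn/4deg: [ 0.05  0.18 -0.04] F [ 0.5  0.2 -0.8]
[42.6 27.6 48.1]
```

Blue key bottomed (26 N, no further travel) and is released. Next, the green key.

>>> apply_moves(
  steps="-0.8 0.4 0 0 0.1 0 0;-0.9 0.4 0 0 0.08 0 0;-0.9 0.4 -0.2 0 0 0 0;-0.9 0.4 -0.4 0 0 0 0;-0.7 0.4 -0.4 0 0 0 0;-0.1 0.1 -0.4 0 0 0 0;0 0 0 0 0 0 0;0 0 0 0 0 0 0",
)

```text
time_s: 7.5
tool_pos: [497.6, 53.6, 114.2]
ee_rot: [0.127, -0.05, 0.991, 0.005]
contact_force: [0.7, 0.1, 1.4]
opening: -0.0
finger_force: 0.0
```

Run:
```python
from h import *
goal((-43,77,12));print(PR.inv().apply(observe()['tool_pos']-PM).round(1))
```

```text
t 7.5 target [506.8  53.5  88.2] shift/20: [ 0.46 -0.   -1.3 ] turn/4deg: [ 0.04 -0.07 -0.04] F [0.7 0.1 1.4]
[-45.2  78.   39.5]
```

>>> apply_moves(
  steps="0.1 0 -0.3 0 -0.07 0 0;0.1 0 -0.3 0 0 0 0;0.1 0 -0.3 0 0 0 0;0.1 0 -0.3 0 0 0 0;0.06 0 -0.1 0 0 0 0;0 0 0 0 0 0 0;0 0 0 0 0 0 0",
)

```text
time_s: 8.08
tool_pos: [506.9, 53.6, 89.0]
ee_rot: [0.13, -0.05, 0.99, 0.005]
contact_force: [-0.1, 0.1, 0.1]
opening: -0.1
finger_force: 0.0
```

Run:
```python
from h import *
goal((-43,77,4));print(PR.inv().apply(observe()['tool_pos']-PM).round(1))
```

```text
t 8.0833 target [508.9  53.7  80.5] shift/20: [ 0.1   0.01 -0.43] turn/4deg: [ 0.04  0.01 -0.04] F [-0.1  0.1  0.1]
[-42.7  77.1  12.7]
```

>>> apply_moves(
  steps="0.03 0 -0.1 0 0 0 0;0.03 0 -0.1 0 0 0 0;0.03 0 -0.1 0 0 0 0;0.02 0 -0.1 0 0 0 0;0 0 -0.1 0 0 0 0;0 0 -0.1 0 0 0 0;0 0 0 0 0 0 0",
)

```text
time_s: 8.67
tool_pos: [510.0, 53.8, 81.1]
ee_rot: [0.13, -0.05, 0.99, 0.005]
contact_force: [-17.7, -0.4, 24.4]
opening: 0.2
finger_force: 14.1
```

Run:
```python
from h import *
print(PR.inv().apply(observe()['tool_pos']-PM).round(1))
```

```text
[-41.8  76.9   4.2]
```

Bottomed at 4.2 mm with 30 N. Holding for 3 s (36 rows).

>>> apply_moves(
  steps="0 0 0 0 0 0 0;0 0 0 0 0 0 0;0 0 0 0 0 0 0;0 0 0 0 0 0 0;0 0 0 0 0 0 0;0 0 0 0 0 0 0;0 0 0 0 0 0 0;0 0 0 0 0 0 0",
)

```text
time_s: 9.33
tool_pos: [510.0, 53.8, 81.0]
ee_rot: [0.13, -0.05, 0.99, 0.005]
contact_force: [-16.0, 0.0, 24.2]
opening: -0.2
finger_force: 14.1
```

>>> apply_moves(
  steps="0 0 0 0 0 0 0;0 0 0 0 0 0 0;0 0 0 0 0 0 0;0 0 0 0 0 0 0;0 0 0 0 0 0 0;0 0 0 0 0 0 0;0 0 0 0 0 0 0;0 0 0 0 0 0 0",
)

```text
time_s: 10.0
tool_pos: [510.0, 53.8, 81.1]
ee_rot: [0.13, -0.05, 0.99, 0.005]
contact_force: [-17.2, -0.5, 23.9]
opening: -0.3
finger_force: 14.1
```

>>> apply_moves(
  steps="0 0 0 0 0 0 0;0 0 0 0 0 0 0;0 0 0 0 0 0 0;0 0 0 0 0 0 0;0 0 0 0 0 0 0;0 0 0 0 0 0 0;0 0 0 0 0 0 0;0 0 0 0 0 0 0",
)

```text
time_s: 10.67
tool_pos: [510.0, 53.8, 81.1]
ee_rot: [0.13, -0.05, 0.99, 0.005]
contact_force: [-18.0, -0.2, 24.6]
opening: -0.2
finger_force: 14.1
```

>>> apply_moves(
  steps="0 0 0 0 0 0 0;0 0 0 0 0 0 0;0 0 0 0 0 0 0;0 0 0 0 0 0 0;0 0 0 0 0 0 0;0 0 0 0 0 0 0;0 0 0 0 0 0 0;0 0 0 0 0 0 0",
)

```text
time_s: 11.33
tool_pos: [510.0, 53.8, 81.1]
ee_rot: [0.13, -0.05, 0.99, 0.005]
contact_force: [-16.3, 0.3, 25.7]
opening: 0.1
finger_force: 14.1
```

>>> apply_moves(
  steps="0 0 0 0 0 0 0;0 0 0 0 0 0 0;0 0 0 0 0 0 0;0 0 0 0 0 0 0",
)

```text
time_s: 11.67
tool_pos: [510.0, 53.8, 81.1]
ee_rot: [0.13, -0.05, 0.99, 0.005]
contact_force: [-16.9, 1.2, 23.8]
opening: 0.4
finger_force: 14.1
```

>>> apply_moves(
  steps="-0.1 0 0.4 0 0 0 0;-0.2 0 0.8 0 0 0 0;-0.2 0 0.8 0 0 0 0;-0.2 0 0.8 0 0 0 0;-0.2 0 0.8 0 0 0 0;-0.2 0 0.8 0 0 0 0;0 0 0 0 0 0 0;0 0 0 0 0 0 0",
)

```text
time_s: 12.33
tool_pos: [487.6, 53.6, 166.0]
ee_rot: [0.131, -0.05, 0.99, 0.005]
contact_force: [0.9, 0.4, -0.6]
opening: -0.2
finger_force: 0.0
```

Run:
```python
from h import *
s,_=snapshot('scene')
a=cv2.resize(s[230:350,200:410],(700,400));cv2.imwrite('pics/c3.png',a[...,::-1])
```

```text
(no output)
```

View pics/c3.png

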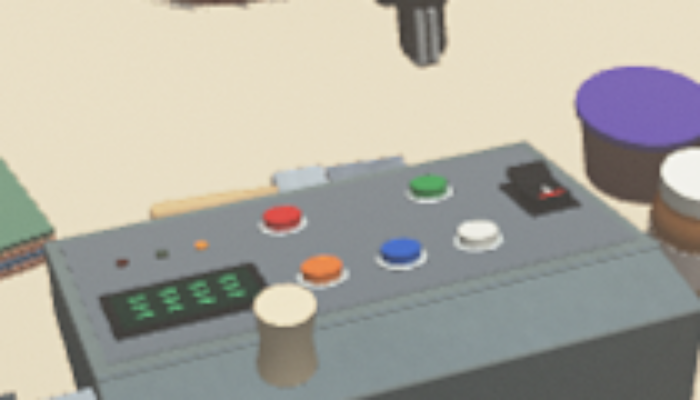

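The crop shows all keys up (green (428,186), blue (402,252)), the rocker still on (540,188), the tool clear above, and the visible bystanders in place.

```bash
python3 -c "
from cell import *
print(sign_off())"
```

```text
the job is handed in; nothing more can be done
None
```

I switched the rocker on, pressed and released the blue key, held the green key in for 3 s, moved the arm clear and handed the job in at about 12.4 s; no verdict came back.

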